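Hang up the wire basket, then open the safety cap of the cleaner jug

TASK

Clear the island for cleaning: first hang the wire basket by its wooden handle bar on both prongs of the double hook on the stand and let go of it. Then open the cleaner jug: press its push-and-turn safety cap down, keep it down while you twist it counter-clockwise (seen from above) until it is free, lift it off and finish while still holding the cap upright in the gripper, steady, a few centimetres clear above the jug's neck (more than 3 cm, less than 15 cm). Leave the basket hanging and the pot, jar and black bottle where they stand.

Things in the scene. Friction and masses are not known exactly. Their poses are not given: they have to be found in the camera images.
- basket: Small loose steel wire basket, about 0.2 kg: open tray 85 mm along x, 120 mm along y, 57 mm high. Two upright steel strips (8 mm in x, 6 mm in y) at y = -56 and +56 mm carry a rigid wooden handle bar along y, its centre 150 mm above the underside. Origin: centre of the underside, z up. Starts standing in the middle of the counter.
- basket_bar (a point): Centre of the basket's wooden handle bar (axes as the basket). The bar is 118 mm long (y), 10 mm thick (x), 12 mm high; 106 mm of it, between the uprights, is free underneath, with 87 mm of open height down to the tray rim. It can be pinched here from above, fingers closing along x.
- stand: Fixed dark steel stand: foot 130 mm across, 12 mm high; upright 16 mm post at the origin with a crossbar on top (220 mm high) and two parallel round prongs, 8 mm thick, running to the stand's -x at y = -28 and +28 mm, 48 mm clear between them (room for fingers). Origin: foot of the post, z up. Stand and jug may swap sides.
- hook_seat (a point): Midway between the prongs, at the top of their level seats (200 mm above the counter; seats x = -65 to -100 mm of the stand, this point -82.5 mm). Axes as the stand. Tips turn up to 222 mm at x = -120 mm. Hung, the bar lies across both prongs along y, centre 6 mm above this point: come from the stand's -x side, bar above and tray below the tips, then lower.
- jug: White cleaner jug held fast in a screwed-down dark holder (it cannot move or turn): body 140 x 94 mm, 120 mm high, shoulder rising to 142 mm, handle on its +x side (out to x = 127 mm, below 120 mm height), neck 37 mm across its flange on the origin's vertical axis. Origin: on the counter below the neck; z up.
- neck_top (a point): Centre of the top rim of the jug's neck, 172.5 mm above the counter. A spring-loaded seal in the neck pushes the cap up: pressing the cap takes about 4.5 N to begin and 9 N at the hard stop, 8.5 mm down.
- cap: Grey round push-and-turn cap on the neck, a loose part of 35 g, 36 mm high: upper 16 mm a solid ribbed drum 48 mm across, skirt below it 46 mm. Origin: centre of its underside, 161 mm above the counter when locked (top 197 mm), z up. The jug's shoulder is 19 mm below the underside. Grip across the drum at any yaw.
- cap_grip (a point): Middle of the cap's drum, on its axis, 28 mm above its underside. Locked, the cap neither turns nor lifts. Pressed down 7 mm or more and kept pressed, it turns counter-clockwise seen from above; after 60 to 110 degrees (80 is good, hard stop at about 120) it is free to lift straight off. Clockwise is blocked.
- pot: Bystander: small open steel pot, 120 mm across, 75 mm high, at the far side. Origin: centre of the underside.
- jar: Bystander: glass jar with a steel lid, 68 mm across, 85 mm high. Origin: centre of the underside.
- shampoo: Bystander: small black bottle, 48 mm across, 90 mm high. Origin: centre of the underside.

How it is judged:
By the outcome, as a careful person would: the job done as asked, in the order asked, and still so for the second after the job is handed in, while the arm keeps its last pose, push and grip.
It also fails if it takes over 61 s, if anything falls off the work surface, if the arm or the gripper's body presses on something with over 40 N, if the wrist force passes 120 N, or if a joint passes its speed limit or range.

ROBOT

A 6-joint arm with a two-finger parallel gripper is mounted at the origin on the work surface. World frame = base frame: x ahead of the robot, y to its left, z up, the work surface at z = 0. Lengths are in m, angles in degrees, forces in N, time in s.
With the tool pointing down it reaches from about 0.4 to 0.825 m from the base axis. Payload 7 kg.
Tool frame: the origin (TCP) lies between the finger pads; the fingertips stand 25 mm ahead of it and the grasp point (between the pads) lies 6 mm ahead of it; z points along the fingers, y is the line along which they close (so a half turn about z gives the same grasp; the last joint's range is limited). The gripper opens to 88 mm and grips with 3 to 60 N. Pads are 19 mm wide; open, the fingers measure 130 mm over their backs; the gripper's body (78 mm by 193 mm) begins 47 mm behind the grasp point.
Start: joints at [84.746, 20.546, 0.682, 0, -70.136, -16.507], TCP at [0.25, 0.627, 0.252] pointing down, gripper open.
Joint ranges: [-176.03, 176.03], [-82.01, 121.73], [-58.28, 71.71], [-173.87, 95.51], [-174.79, -0.11], [-173.66, 173.66]. Speed limits (degrees/s): [136.94, 136.94, 172.46, 180, 180, 180].

INTERFACE

Orientations are given as [roll, pitch, yaw] about the fixed x, y, z axes, in that order (R = Rz(yaw) Ry(pitch) Rx(roll)).
In Python, from plant import ctrl, eyes, workorder gives the robot as it stands (ctrl), with the cameras (eyes) and the job (workorder).
- The arm moves only by the tool drive_effector, called after "Emit:" by a JSON object that holds its "op" and its "data", one argument or row to a line. Schema: {"type":"object","properties":{"ticks":{"type":"array","items":{"type":"array","prefixItems":[{"type":"array","items":{"type":"number"},"minItems":3,"maxItems":3},{"type":"number"},{"type":"number"}],"minItems":3,"maxItems":3},"minItems":1,"maxItems":8},"only":{"type":"string"},"quiet":{"type":"boolean"},"lines":{"type":"string"}},"required":["ticks"],"additionalProperties":false}. ticks is a list of rows, 1 to 8 of them, each written [[dx, dy, dz], turn, opening]: dx, dy, dz in parts of the range, where 1.0 means 60 cm, then a turn about the tool's z in normalised numbers (1 is 120 degrees), then the finger opening in m; each row is the pose to reach, as a shift and turn from the pose commanded when the call began, along the tool's axes at that moment; what a row does not reach only later rows make up. A row lasts 1/8 s, in which the tool goes at most 0.0625 m and 10.7 degrees, less where a joint would pass 70% of its speed; a pose out of reach is approached as far as the arm can. The fingers move at their own pace and stop on an object; the grip force is fixed at half the most. Time passes only in rows, so rows that do not move let the fingers close. The tool returns the time, the measured TCP pose, the force, the opening and the grip force at its end. only (a regular expression) keeps the lines of the reply that match it, lines (a string "A,B") keeps lines A to B, and quiet returns only ok. Input that does not fit is refused with a message, and nothing moves.
- ctrl.get_obs(): the state, without advancing time (a new reading comes with each control period).
- eyes.snapshot(name): name is "side" or "top" or "wrist"; returns a dict with "frame" (420x560x3 uint8, red, green, blue), "z_map" (420x560 float32, m along the optical axis (not along the pixel's ray), 0 where there is no reading), "fovy" (degrees; the focal length in pixels is half the picture's height over the tangent of half this angle, whatever the lens; pixels are square), "cx", "cy" (the principal point, pixels), "R" (3x3) and "t" (3): a world point X has camera coordinates R X + t; the wrist camera has in their place "T_tool_cam" (4x4, takes a point from camera to tool coordinates, whose origin is the TCP and whose axes are the flange's). Camera axes: x right, y down, z forward; pixel columns grow to the right and rows downward; lengths in m; the calibration is good to about 2 mm. A picture is of the moment at which its call begins: read the wrist's pose just before it.
- workorder.close_job(): hands the job in; it is judged then, once.
The state is a dict: "clock": time; "joint_pos": joint angles; "qvel": joint speeds; "tau": joint torques, N m; "tool_pos": TCP position; "orientation": TCP orientation; "force": force on the tool from outside, world axes, zero at the start; "moment": the same for the moment, N m; "opening": finger opening in m; "gripper_force": force on a finger pad.
Only numpy, scipy, OpenCV 4.12 (cv2) and the standard library are available. Lean on these libraries where they do the work, as an engineer would, in place of code of your own. Each camera call takes 0.05 s, during which the arm holds its last target. There are 200 camera calls.

## Working session

There is one attempt and no reset: what is moved stays moved. The work goes in short steps, Python scripts to look and compute and a tool call to move; the robot and the scene stay as the last step left them, time stands still between calls to the robot, and variables do not carry over. Pictures are saved under pics/ and viewed, at most 10 in all, crops included, and the job is handed in when it is done.

```bash
ls; mkdir -p pics; cat > h.py <<'E'
import numpy as np, cv2
from plant import ctrl, eyes, workorder
from scipy.spatial.transform import Rotation as Ro
def cloud(s):
    f=210/np.tan(np.radians(s["fovy"]/2)); z=s["z_map"]
    v,u=np.mgrid[0:420,0:560]
    P=np.stack([(u-s["cx"])/f*z,(v-s["cy"])/f*z,z],-1)
    return (P-np.array(s["t"]))@np.array(s["R"])
E
python3 - <<'E'
from h import *
o=ctrl.get_obs(); print({k:o[k] for k in("clock","tool_pos","orientation","force","opening")})
for n in("top","side"):
    s=eyes.snapshot(n); np.savez("/tmp/"+n,P=cloud(s),z=s["z_map"])
    cv2.imwrite(f"pics/{n}0.png",s["frame"][...,::-1]); print(n,s["fovy"],s["cx"],s["cy"],np.array(s["R"]).round(3).tolist(),s["t"])
E
```

```text
pics
plant.py
{'clock': 0.0, 'tool_pos': array([0.25011851, 0.62648709, 0.25064018]), 'orientation': array([ 1.79907661e+02, -8.27023037e-03, -2.17680803e+01]), 'force': array([-0.05137127, -0.61163497, -0.17697238]), 'opening': 0.08775198130440388}
top 56.88798090544705 291.6259864011781 205.78984574627154 [[-0.018, -1.0, -0.016], [-0.986, 0.021, -0.166], [0.166, 0.013, -0.986]] [0.03888769 0.51232031 1.11060663]
side 53.17229447582928 278.008231508406 205.58917020414967 [[0.7, -0.714, 0.018], [-0.409, -0.422, -0.809], [0.586, 0.559, -0.587]] [-0.355092    0.34473441  1.03001329]
```

View pics/top0.png

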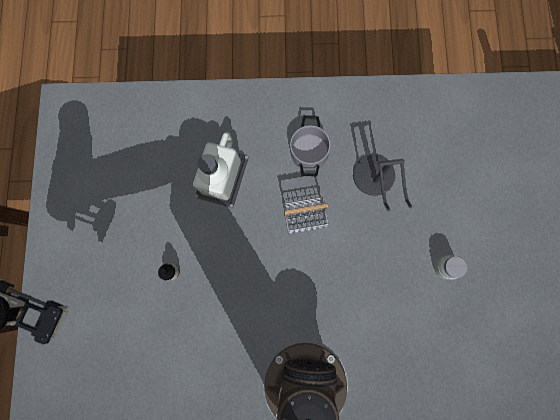

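View pics/side0.png

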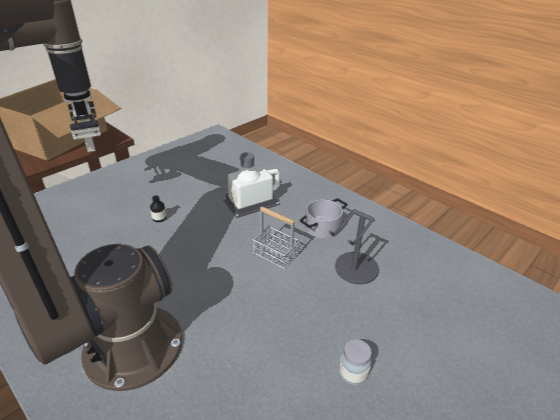

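The top view shows the basket at (306,210), the jug cap at (208,163), the stand at (374,174) with its prongs reaching to (388,208) and (409,206), the pot at (309,145), the bottle at (168,272) and the jar at (453,267). Next I measure these from the depth maps.

```bash
python3 - <<'E'
from h import *
for n in("top","side"):
    d=np.load(f"/tmp/{n}.npz");P=d["P"];ok=d["z"]>0
    print("==",n)
    def sel(lo,hi,u0,u1,v0,v1):
        m=ok&(P[...,2]>lo)&(P[...,2]<hi); w=np.zeros_like(m); w[v0:v1,u0:u1]=1
        return P[m&w]
    R=dict(top=dict(bar=(270,340,180,240),cap=(180,250,130,210),stand=(345,425,110,220)),side=dict(bar=(240,310,195,270),cap=(220,290,145,215),stand=(330,390,195,285)))[n]
    for k,(lo,hi) in dict(bar=(.144,.165),cap=(.19,.205),stand=(.186,.24)).items():
        Q=sel(lo,hi,*R[k]); 
        if len(Q)<5: print(k,len(Q)); continue
        r=cv2.minAreaRect(Q[:,:2].astype(np.float32)*1000)
        print(k,len(Q),"mean",Q.mean(0).round(4),"rect",np.round(r[0],1),np.round(r[1],1),round(r[2],1), "z",np.percentile(Q[:,2],[5,50,95]).round(4))
        if k=="cap":
            A=np.c_[Q[:,:2],np.ones(len(Q))];c=np.linalg.lstsq(A,(Q[:,:2]**2).sum(1),rcond=None)[0][:2]/2
            print(" circle-ish bbox mid",(Q.min(0)+Q.max(0))[:2]/2)
        if k=="stand":
            print(Q[np.argsort(Q[:,0])][::max(1,len(Q)//45)].round(4).tolist())
    Q=sel(.008,.018,*R["stand"]);print("foot mid",(Q.min(0)+Q.max(0))[:2]/2,np.ptp(Q,0))
    Q=sel(-.01,.005,0,560,100,420);print("floor z",np.median(Q[:,2]))
E
```

```text
== top
bar 179 mean [ 0.4863 -0.0111  0.156 ] rect [486.8 -11. ] [ 10.8 115.3] 8.4 z [0.1517 0.1562 0.159 ]
cap 258 mean [0.6071 0.2492 0.1976] rect [607.9 249.8] [47.  46.8] 68.7 z [0.1941 0.1977 0.2006]
 circle-ish bbox mid [0.60716678 0.25024869]
stand 426 mean [ 0.549  -0.2327  0.2098] rect [ 534.5 -235.3] [128.7  65.2] 6.7 z [0.1972 0.2102 0.2221]
[[0.4674, -0.2164, 0.22], [0.4735, -0.2105, 0.2146], [0.4769, -0.2675, 0.2176], [0.4811, -0.2135, 0.2145], [0.4848, -0.2101, 0.2082], [0.4884, -0.2653, 0.2106], [0.4939, -0.2122, 0.2008], [0.4964, -0.2123, 0.2013], [0.5009, -0.2668, 0.1988], [0.5046, -0.208, 0.1997], [0.5084, -0.2696, 0.2], [0.5112, -0.2674, 0.1994], [0.5151, -0.2061, 0.1995], [0.5187, -0.2621, 0.2018], [0.523, -0.2065, 0.1997], [0.526, -0.2645, 0.204], [0.5299, -0.2611, 0.1986], [0.5332, -0.2042, 0.2013], [0.5379, -0.2617, 0.1982], [0.5405, -0.2041, 0.2038], [0.5445, -0.2632, 0.2039], [0.5471, -0.2058, 0.2093], [0.5504, -0.2066, 0.2063], [0.5548, -0.261, 0.205], [0.5575, -0.2587, 0.205], [0.5623, -0.2584, 0.207], [0.5649, -0.2011, 0.212], [0.5682, -0.2018, 0.2097], [0
[... 1779 characters left out ...]
, 0.2164], [0.5848, -0.2278, 0.2183], [0.5857, -0.2293, 0.2052], [0.5863, -0.2079, 0.2135], [0.5866, -0.2328, 0.1998], [0.5871, -0.233, 0.1963], [0.5874, -0.2264, 0.1958], [0.5876, -0.2092, 0.2202], [0.5879, -0.2389, 0.216], [0.5882, -0.2576, 0.2163], [0.5885, -0.2331, 0.2092], [0.5889, -0.2314, 0.2181], [0.5892, -0.2248, 0.2177], [0.5901, -0.2503, 0.2145], [0.591, -0.2406, 0.2119], [0.5915, -0.2553, 0.2165], [0.5921, -0.2487, 0.2159], [0.5926, -0.2317, 0.2196], [0.5933, -0.2475, 0.2179], [0.5941, -0.2568, 0.2159], [0.5951, -0.2529, 0.2166], [0.5959, -0.236, 0.1999], [0.5981, -0.2564, 0.2202]]
foot mid [ 0.65012768 -0.15332856] [0.20658668 0.27635019 0.00995092]
floor z 0.0003280724139472696
```

```bash
python3 - <<'E'
import cv2
a=cv2.imread("pics/top0.png")[95:245,260:430]; b=cv2.imread("pics/side0.png")[140:290,220:390]
cv2.imwrite("pics/c1.png",cv2.vconcat([cv2.hconcat([cv2.resize(a,(400,353),interpolation=3),cv2.resize(b,(400,353),interpolation=3)])]))
E
```

```text
(no output)
```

View pics/c1.png

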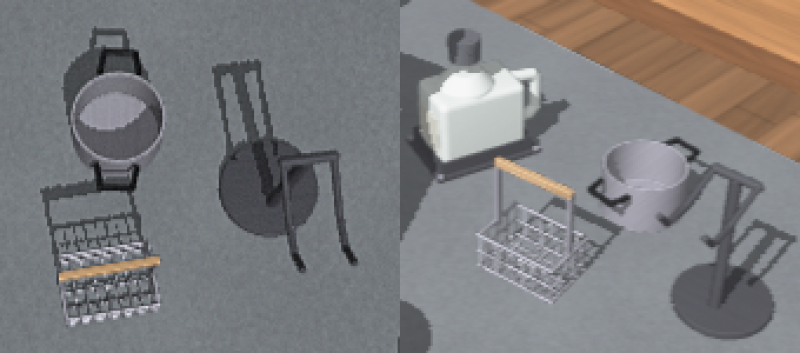

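The rows are not in the units I measure in: shifts go in shares of 60 cm and turns go in shares of 120 degrees. I convert before sending: 0.505 m is 0.8417, 0.457 m is 0.7617, 59.8 degrees is 0.4983.

```bash
cat >> h.py <<'E'
def to(p,yaw):
    "shift in tool axes and turn about tool z to world TCP p, tool yaw"
    o=ctrl.get_obs(); R=Ro.from_euler("xyz",o["orientation"],degrees=True)
    d=R.inv().apply(np.array(p)-o["tool_pos"]); print("t",o["clock"],"pos",o["tool_pos"].round(4),"rpy",o["orientation"].round(2),"-> d",d.round(4),"turn",round(-((yaw-o["orientation"][2]+180)%360-180),1))
E
```

Emit:
{"op": "drive_effector", "data": {
  "ticks": [
    [[0.7617, 0.8417, 0], 0.4983, 0.08],
    [[0.7617, 0.8417, 0], 0.4983, 0.08],
    [[0.7617, 0.8417, 0], 0.4983, 0.08],
    [[0.7617, 0.8417, 0], 0.4983, 0.08],
    [[0.7617, 0.8417, 0], 0.4983, 0.08],
    [[0.7617, 0.8417, 0], 0.4983, 0.08],
    [[0.7617, 0.8417, 0], 0.4983, 0.08],
    [[0.7617, 0.8417, 0], 0.4983, 0.08]
  ]
}}

```text
clock: 1.1
tool_pos: [0.4245, 0.1562, 0.2517]
orientation: [-180.0, 0.0, -81.5]
force: [1.6, 1.3, 0.0]
opening: 0.08
gripper_force: 0.0
```

```bash
python3 -c "
from h import *
to([.487,-.0115,.252],-81.6)"
```

```text
t 1.1 pos [0.4245 0.1562 0.2517] rpy [-1.7998e+02  2.0000e-02 -8.1530e+01] -> d [ 0.1751 -0.0371 -0.0004] turn 0.1
```

Converted, 0.17 m is 0.2833, -0.037 m is -0.0617.

Emit:
{"op": "drive_effector", "data": {
  "ticks": [
    [[0.2833, -0.0617, 0], 0, 0.06],
    [[0.2833, -0.0617, 0], 0, 0.06],
    [[0.2833, -0.0617, 0], 0, 0.06],
    [[0.2833, -0.0617, 0], 0, 0.06],
    [[0.2833, -0.0617, 0], 0, 0.06]
  ]
}}

```text
clock: 1.72
tool_pos: [0.4857, -0.0047, 0.2512]
orientation: [180.0, 0.0, -81.6]
force: [0.3, -0.7, 0.2]
opening: 0.0603
gripper_force: 0.0
```

```bash
python3 - <<'E'
from h import *
to([.487,-.0115,.156],-81.6)
o=ctrl.get_obs(); s=eyes.snapshot("wrist"); print(s["T_tool_cam"])
R=Ro.from_euler("xyz",o["orientation"],degrees=True).as_matrix(); T=np.array(s["T_tool_cam"])
f=210/np.tan(np.radians(s["fovy"]/2)); z=s["z_map"]; v,u=np.mgrid[0:420,0:560]
P=np.stack([(u-s["cx"])/f*z,(v-s["cy"])/f*z,z],-1)@T[:3,:3].T+T[:3,3]
P=P@R.T+o["tool_pos"]
m=(z>0)&(P[...,2]>.146)&(P[...,2]<.165)&(abs(P[...,0]-.487)<.05)&(abs(P[...,1]+.011)<.08)
Q=P[m]; print(len(Q),Q.mean(0),cv2.minAreaRect(Q[:,:2].astype(np.float32)*1000))
cv2.imwrite("pics/w1.png",s["frame"][...,::-1])
E
```

```text
t 1.725 pos [ 0.4857 -0.0047  0.2512] rpy [179.96   0.   -81.63] -> d [ 0.0069 -0.0004  0.0952] turn -0.0
[[ 1.15525178e-03 -9.62874099e-01 -2.69948394e-01  7.25769651e-02]
 [ 9.99999193e-01  9.69814159e-04  8.20312025e-04 -4.96513501e-04]
 [-5.28057426e-04 -2.69949124e-01  9.62874442e-01 -1.33285574e-01]
 [ 0.00000000e+00  0.00000000e+00  0.00000000e+00  1.00000000e+00]]
2578 [ 0.48820707 -0.01812812  0.15579379] ((487.8791198730469, -14.724693298339844), (9.870646476745605, 110.13211059570312), 8.719614028930664)
```

View pics/w1.png

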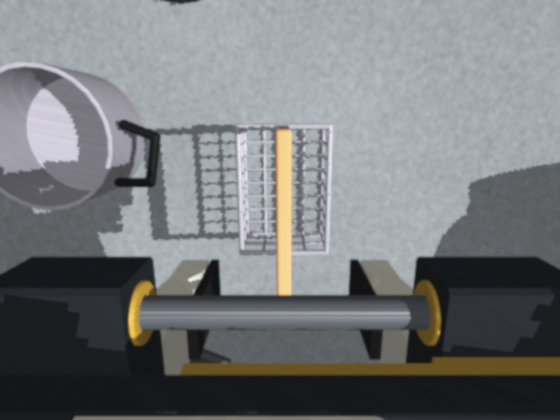

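The wrist view shows the bar running down column 285 (rows 130–295), centred between the fingers. I'll go down and grip it.

Converted, 0.094 m is 0.1567, 0.07 m is 0.1167.

Emit:
{"op": "drive_effector", "data": {
  "ticks": [
    [[0.0067, -0.0017, 0.05], 0, 0.06],
    [[0.01, -0.0017, 0.1167], 0, 0.06],
    [[0.01, -0.0017, 0.1567], 0, 0.06],
    [[0.01, -0.0017, 0.1567], 0, 0.06],
    [[0.01, -0.0017, 0.1567], 0, 0.0],
    [[0.01, -0.0017, 0.1567], 0, 0.0],
    [[0.01, -0.0017, 0.1567], 0, 0.0],
    [[0.01, -0.0017, 0.1567], 0, 0.0]
  ]
}}

```text
clock: 2.78
tool_pos: [0.488, -0.0103, 0.158]
orientation: [-180.0, 0.0, -81.6]
force: [-0.2, -0.2, 0.7]
opening: 0.0253
gripper_force: 0.0
```

Emit:
{"op": "drive_effector", "data": {
  "ticks": [
    [[0, 0, 0], 0, 0],
    [[0, 0, -0.0167], 0, 0],
    [[0, 0, -0.05], 0, 0],
    [[0, 0, -0.1], 0, 0],
    [[0, 0, -0.1667], 0, 0],
    [[0, 0, -0.1667], 0, 0],
    [[0, 0, -0.1667], 0, 0]
  ]
}}

```text
clock: 3.65
tool_pos: [0.4872, -0.0104, 0.2572]
orientation: [180.0, 0.0, -81.6]
force: [-0.2, 0.6, -2.1]
opening: 0.0097
gripper_force: 30.0
```

```bash
python3 - <<'E'
from h import *
c,s=np.cos(np.radians(6.7)),np.sin(np.radians(6.7))
for X in(-.165,-.0825): to(np.array([.5933,-.2282,0])+[X*c,X*s,.25],-90+6.7)
E
```

```text
t 3.65 pos [ 0.4872 -0.0104  0.2572] rpy [ 1.7996e+02  3.0000e-02 -8.1580e+01] -> d [0.2261 0.0919 0.0071] turn 1.7
t 3.65 pos [ 0.4872 -0.0104  0.2572] rpy [ 1.7996e+02  3.0000e-02 -8.1580e+01] -> d [0.2285 0.0094 0.0071] turn 1.7
```

Converted, 0.226 m is 0.3767, 0.092 m is 0.1533, 1.7 degrees is 0.0142.

Emit:
{"op": "drive_effector", "data": {
  "ticks": [
    [[0.0333, 0.05, 0], 0, 0],
    [[0.0833, 0.1167, 0], 0, 0],
    [[0.1333, 0.1667, 0], 0.0142, 0],
    [[0.2167, 0.1667, 0], 0.0142, 0],
    [[0.3, 0.1667, 0], 0.0142, 0],
    [[0.3767, 0.1583, 0], 0.0142, 0],
    [[0.3767, 0.1533, 0], 0.0142, 0],
    [[0.3767, 0.1533, 0], 0.0142, 0]
  ]
}}

```text
clock: 4.65
tool_pos: [0.4292, -0.2473, 0.2561]
orientation: [179.8, 0.1, -83.3]
force: [-0.7, -0.2, -2.0]
opening: 0.0097
gripper_force: 30.0
```

```bash
python3 - <<'E'
from h import *
c,s=np.cos(np.radians(6.7)),np.sin(np.radians(6.7))
to(np.array([.5933,-.2282,0])+[-.0825*c,-.0825*s,.257],-90+6.7)
s=eyes.snapshot("wrist");cv2.imwrite("pics/w2.png",s["frame"][...,::-1])
cv2.imwrite("pics/s2.png",np.hstack([cv2.resize(eyes.snapshot(n)["frame"][a:a+150,b:b+150,::-1],(400,400)) for n,a,b in(("top",110,310),("side",160,260))]))
E
```

```text
t 4.65 pos [ 0.4292 -0.2473  0.2561] rpy [ 1.7984e+02  7.0000e-02 -8.3330e+01] -> d [ 0.0001 -0.0827 -0.0011] turn -0.0
```

View pics/s2.png

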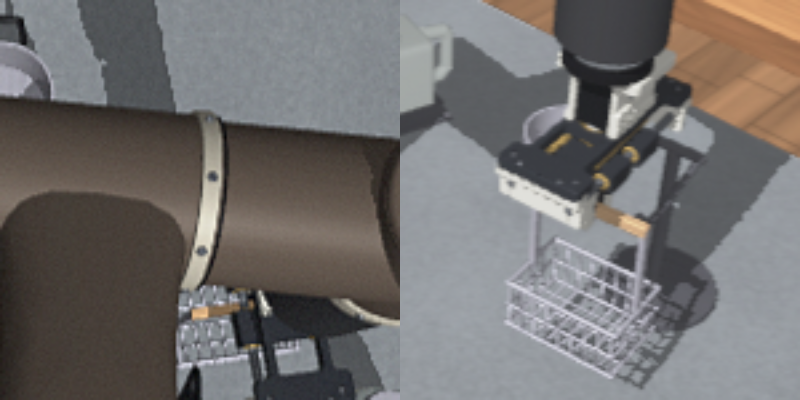

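The basket hangs straight in the grip, clear of the prongs. I'll move in over the seats.

Emit:
{"op": "drive_effector", "data": {
  "ticks": [
    [[0, -0.0333, 0], 0, 0],
    [[0, -0.0667, 0], 0, 0],
    [[0, -0.1, 0], 0, 0],
    [[0, -0.125, 0], 0, 0],
    [[0, -0.1383, 0], 0, 0],
    [[0, -0.1383, 0], 0, 0],
    [[0, -0.1383, 0], 0, 0]
  ]
}}

```text
clock: 5.68
tool_pos: [0.5119, -0.2377, 0.2575]
orientation: [180.0, 0.0, -83.3]
force: [-0.4, 0.3, -2.4]
opening: 0.0097
gripper_force: 30.0
```

Emit:
{"op": "drive_effector", "data": {
  "ticks": [
    [[0, 0, 0.025], 0, 0],
    [[0, 0, 0.05], 0, 0],
    [[0, 0, 0.0583], 0, 0],
    [[0, 0, 0.0633], 0, 0],
    [[0, 0, 0.0633], 0, 0]
  ]
}}

```text
clock: 6.3
tool_pos: [0.5125, -0.2377, 0.2196]
orientation: [-180.0, -0.0, -83.3]
force: [-0.2, 0.2, -2.6]
opening: 0.0096
gripper_force: 30.0
```

```bash
python3 - <<'E'
from h import *
to([.5114,-.2378,.214],-83.3)
cv2.imwrite("pics/s3.png",np.hstack([cv2.resize(eyes.snapshot(n)["frame"][a:a+150,b:b+150,::-1],(400,400),interpolation=2) for n,a,b in(("top",110,310),("side",160,280))]))
E
```

```text
t 6.3 pos [ 0.5125 -0.2377  0.2196] rpy [-1.800e+02 -1.000e-02 -8.326e+01] -> d [-0.      0.0011  0.0056] turn 0.0
```

View pics/s3.png

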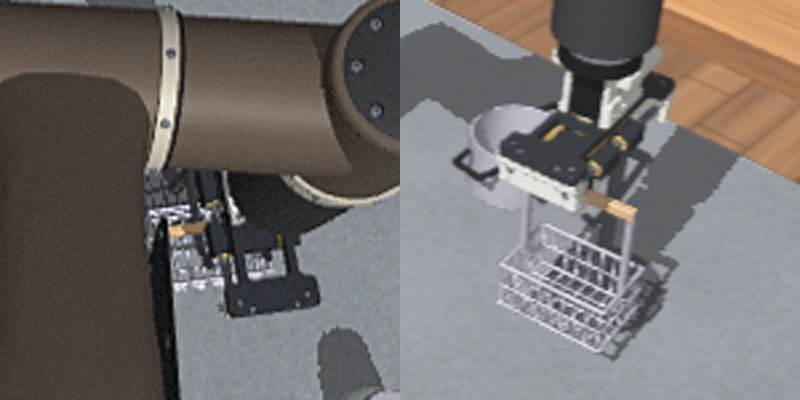

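Still free, with the force equal to the basket's weight. I'll lower slowly until the force changes.

Converted, 0.005 m is 0.0083, 0.003 m is 0.005.

Emit:
{"op": "drive_effector", "data": {
  "ticks": [
    [[0, 0.0017, 0.005], 0, 0],
    [[0, 0.0017, 0.0083], 0, 0],
    [[0, 0.0017, 0.0083], 0, 0]
  ]
}}

```text
clock: 6.78
tool_pos: [0.5126, -0.2381, 0.2178]
orientation: [-179.8, -0.1, -83.2]
force: [-3.8, 4.0, 16.5]
opening: 0.0096
gripper_force: 30.0
```

Emit:
{"op": "drive_effector", "data": {
  "ticks": [
    [[0, 0, 0.0017], 0, 0],
    [[0, 0, 0.0033], 0, 0],
    [[0, 0, 0.0033], 0, 0]
  ]
}}

```text
clock: 7.15
tool_pos: [0.5127, -0.2382, 0.2177]
orientation: [-179.7, -0.2, -83.2]
force: [-9.4, 6.5, 28.9]
opening: 0.0097
gripper_force: 30.0
```

Converted, -0.0045 m is -0.0075, -0.004 m is -0.0067.

Emit:
{"op": "drive_effector", "data": {
  "ticks": [
    [[0, 0, -0.0033], 0, 0],
    [[0, 0, -0.0067], 0, 0],
    [[0, 0, -0.0075], 0, 0],
    [[0, 0, -0.0075], 0, 0]
  ]
}}

```text
clock: 7.65
tool_pos: [0.5124, -0.2381, 0.218]
orientation: [-179.9, -0.1, -83.2]
force: [0.9, -0.1, 5.9]
opening: 0.0099
gripper_force: 30.0
```

```bash
python3 - <<'E'
from h import *
o=ctrl.get_obs();s=eyes.snapshot("wrist");w=s["frame"][...,::-1]
ss=eyes.snapshot("side");P=cloud(ss)
cv2.imwrite("pics/s4.png",np.hstack([cv2.resize(w,(440,330)),cv2.resize(ss["frame"][200:310,300:420,::-1],(360,330),interpolation=2)]))
m=(ss["z_map"]>0)&(abs(P[...,0]-.51)<.06)&(abs(P[...,1]+.24)<.09)&(ss["frame"][...,0].astype(int)-ss["frame"][...,2]>40)
Q=P[m];print(len(Q),Q.min(0),Q.max(0),Q.mean(0))
E
```

```text
273 [ 0.46590211 -0.29704287  0.20037802] [ 0.56751449 -0.15532245  0.63468061] [ 0.51733725 -0.26866629  0.37572653]
```

View pics/s4.png

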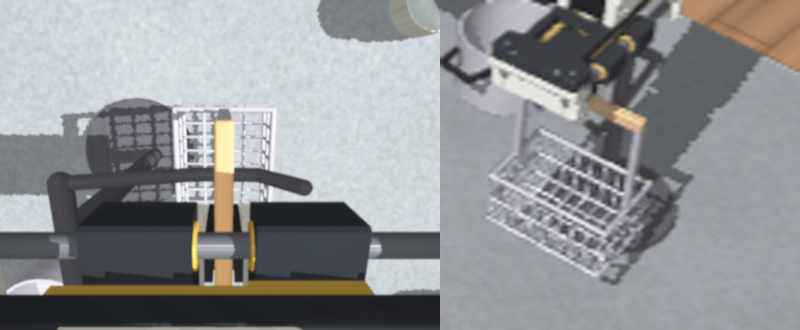

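The wrist view shows the bar resting across the far prong at (225,178), well inside its tip at (308,188). The force says the prongs now carry it, so I'll let go.

Converted, -0.0005 m is -0.0008.

Emit:
{"op": "drive_effector", "data": {
  "ticks": [
    [[0, 0, -0.0008], 0, 0.04],
    [[0, 0, -0.0008], 0, 0.04],
    [[0, 0, -0.0008], 0, 0.04],
    [[0, 0, -0.0008], 0, 0.04],
    [[0, 0, -0.0008], 0, 0.04]
  ]
}}

```text
clock: 8.38
tool_pos: [0.5114, -0.2378, 0.2175]
orientation: [180.0, 0.0, -83.3]
force: [0.4, -0.3, 0.7]
opening: 0.0396
gripper_force: 0.0
```

Emit:
{"op": "drive_effector", "data": {
  "ticks": [
    [[0, 0, -0.0083], 0, 0.04],
    [[0, 0, -0.025], 0, 0.04],
    [[0, 0, -0.0583], 0, 0.04],
    [[0, 0, -0.1167], 0, 0.04],
    [[0, 0, -0.1667], 0, 0.06],
    [[0, 0, -0.1667], 0, 0.06]
  ]
}}

```text
clock: 9.12
tool_pos: [0.5126, -0.2382, 0.3212]
orientation: [-179.7, -0.1, -83.2]
force: [-0.5, -0.1, 0.4]
opening: 0.0545
gripper_force: 0.0
```

```bash
python3 -c "
from h import *
to([.6075,.2495,.29],-110)
s=eyes.snapshot('wrist');cv2.imwrite('pics/w5.png',s['frame'][...,::-1])"
```

```text
t 9.125 pos [ 0.5126 -0.2382  0.3212] rpy [-1.7969e+02 -1.1000e-01 -8.3250e+01] -> d [-0.4732 -0.1515  0.0311] turn 26.8
```

View pics/w5.png

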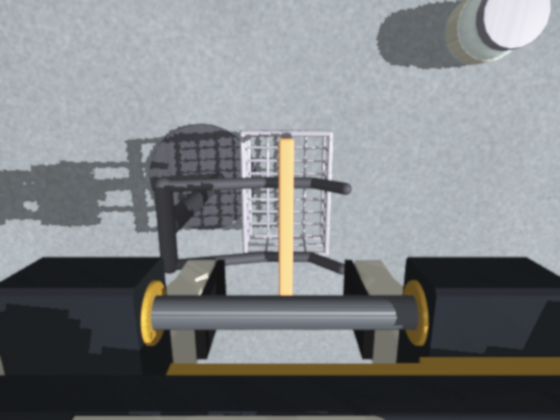

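The basket hangs across both prongs, with crossings at (285,182) and (285,258). On to the cap.

Converted, -0.473 m is -0.7883, -0.152 m is -0.2533, 26.8 degrees is 0.2233.

Emit:
{"op": "drive_effector", "data": {
  "ticks": [
    [[-0.7883, -0.2533, 0.05], 0.2233, 0.075],
    [[-0.7883, -0.2533, 0.05], 0.2233, 0.075],
    [[-0.7883, -0.2533, 0.05], 0.2233, 0.075],
    [[-0.7883, -0.2533, 0.05], 0.2233, 0.075],
    [[-0.7883, -0.2533, 0.05], 0.2233, 0.075],
    [[-0.7883, -0.2533, 0.05], 0.2233, 0.075],
    [[-0.7883, -0.2533, 0.05], 0.2233, 0.075],
    [[-0.7883, -0.2533, 0.05], 0.2233, 0.075]
  ]
}}

```text
clock: 10.18
tool_pos: [0.6047, 0.2421, 0.2874]
orientation: [180.0, -0.0, -110.1]
force: [1.5, -0.3, 0.1]
opening: 0.0747
gripper_force: 0.0
```

```bash
python3 - <<'E'
from h import *
to([.6078,.2495,.29],-110)
E
```

```text
t 10.175 pos [0.6047 0.2421 0.2874] rpy [ 1.7996e+02 -5.0000e-02 -1.1005e+02] -> d [-0.008  -0.0004 -0.0026] turn -0.1
```

Emit:
{"op": "drive_effector", "data": {
  "ticks": [
    [[0, 0, 0], 0, 0.075],
    [[0, 0, 0], 0, 0.075]
  ]
}}

```text
clock: 10.42
tool_pos: [0.6045, 0.2403, 0.287]
orientation: [179.9, -0.1, -110.0]
force: [0.3, -0.5, 0.2]
opening: 0.0748
gripper_force: 0.0
```

```bash
python3 - <<'E'
from h import *
o=ctrl.get_obs(); s=eyes.snapshot("wrist")
R=Ro.from_euler("xyz",o["orientation"],degrees=True).as_matrix(); T=np.array(s["T_tool_cam"])
f=210/np.tan(np.radians(s["fovy"]/2)); z=s["z_map"]; v,u=np.mgrid[0:420,0:560]
P=np.stack([(u-s["cx"])/f*z,(v-s["cy"])/f*z,z],-1)@T[:3,:3].T+T[:3,3]
P=P@R.T+o["tool_pos"]
m=(z>0)&(P[...,2]>.191)&(P[...,2]<.204)&(np.hypot(P[...,0]-.607,P[...,1]-.249)<.04)
Q=P[m]; print(len(Q),Q.mean(0),cv2.minEnclosingCircle(Q[:,:2].astype(np.float32)*1000))
to([.6078,.2495,.195],-110)
cv2.imwrite("pics/w6.png",s["frame"][...,::-1])
E
```

```text
4149 [0.60790789 0.24853913 0.19685298] ((608.3624267578125, 250.0214385986328), 24.61288833618164)
t 10.475 pos [0.6047 0.2396 0.2876] rpy [ 1.7996e+02 -6.0000e-02 -1.1007e+02] -> d [-0.0104  0.0004  0.0926] turn -0.1
```

View pics/w6.png

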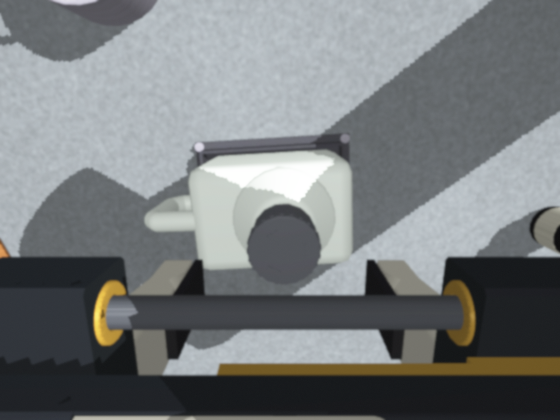

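The cap shows at (285,245), between the fingers in the closing direction. I'll descend around the drum and grip it.

Emit:
{"op": "drive_effector", "data": {
  "ticks": [
    [[-0.0183, 0, 0.0167], 0, 0.075],
    [[-0.0183, 0, 0.0667], 0, 0.075],
    [[-0.0183, 0, 0.1333], 0, 0.075],
    [[-0.0183, 0, 0.1542], 0, 0.075],
    [[-0.0183, 0, 0.1542], 0, 0.075],
    [[-0.0183, 0, 0.1542], 0, 0.075]
  ]
}}

```text
clock: 11.22
tool_pos: [0.6097, 0.2508, 0.1974]
orientation: [-179.9, 0.1, -110.1]
force: [-0.2, 0.3, 0.9]
opening: 0.0751
gripper_force: 0.0
```

Emit:
{"op": "drive_effector", "data": {
  "ticks": [
    [[0, 0, 0], 0, 0],
    [[0, 0, 0], 0, 0],
    [[0, 0, 0], 0, 0],
    [[0, 0, 0], 0, 0],
    [[0, 0, 0], 0, 0]
  ]
}}

```text
clock: 11.85
tool_pos: [0.6088, 0.2506, 0.196]
orientation: [-180.0, 0.0, -110.1]
force: [-1.8, 0.3, 3.5]
opening: 0.0472
gripper_force: 30.0
```

```bash
python3 -c "
from h import *
to([.6081,.2498,.195],-110)"
```

```text
t 11.85 pos [0.6088 0.2506 0.196 ] rpy [-1.7999e+02  1.0000e-02 -1.1005e+02] -> d [0.001  0.0004 0.001 ] turn -0.1
```

Converted, 0.009 m is 0.015, 0.008 m is 0.0133.

Emit:
{"op": "drive_effector", "data": {
  "ticks": [
    [[0, 0, 0.0033], 0, 0],
    [[0, 0, 0.0067], 0, 0],
    [[0, 0, 0.01], 0, 0],
    [[0, 0, 0.0133], 0, 0],
    [[0, 0, 0.015], 0, 0],
    [[0, 0, 0.015], 0, 0]
  ]
}}

```text
clock: 12.6
tool_pos: [0.6089, 0.2506, 0.1876]
orientation: [-180.0, 0.0, -110.0]
force: [-3.7, -0.3, 9.1]
opening: 0.0472
gripper_force: 30.0
```

Converted, 0.001 m is 0.0017, -16 degrees is -0.1333.

Emit:
{"op": "drive_effector", "data": {
  "ticks": [
    [[0, 0, 0.0017], 0, 0],
    [[0, 0, 0.0017], 0, 0],
    [[0, 0, 0.0017], -0.0667, 0],
    [[0, 0, 0.0017], -0.1333, 0]
  ]
}}

```text
clock: 13.1
tool_pos: [0.6098, 0.251, 0.1874]
orientation: [-179.8, 0.1, -93.8]
force: [-1.3, 0.1, 9.7]
opening: 0.0473
gripper_force: 30.0
```

```bash
python3 -c "
from h import *
o=ctrl.get_obs();print(o['moment'])"
```

```text
[ 0.31792118  0.45186134 -0.07248487]
```

It turns freely while pressed. On with the twist to about 84° in total.

Converted, -68 degrees is -0.5667.

Emit:
{"op": "drive_effector", "data": {
  "ticks": [
    [[0, 0, 0], -0.075, 0],
    [[0, 0, 0], -0.15, 0],
    [[0, 0, 0], -0.225, 0],
    [[0, 0, 0], -0.3, 0],
    [[0, 0, 0], -0.375, 0],
    [[0, 0, 0], -0.45, 0],
    [[0, 0, 0], -0.5167, 0],
    [[0, 0, 0], -0.5667, 0]
  ]
}}

```text
clock: 14.1
tool_pos: [0.6096, 0.2512, 0.1874]
orientation: [-179.9, -0.1, -25.8]
force: [-2.9, 1.0, 10.2]
opening: 0.0471
gripper_force: 30.0
```

Emit:
{"op": "drive_effector", "data": {
  "ticks": [
    [[0, 0, 0], 0, 0],
    [[0, 0, 0], 0, 0]
  ]
}}

```text
clock: 14.35
tool_pos: [0.6096, 0.2511, 0.1874]
orientation: [-179.9, -0.1, -26.0]
force: [-2.8, 1.7, 10.5]
opening: 0.0474
gripper_force: 30.0
```

```bash
python3 - <<'E'
from h import *
o=ctrl.get_obs();print(o['moment'])
s=eyes.snapshot("side");cv2.imwrite("pics/s7.png",cv2.resize(s["frame"][100:220,190:310,::-1],(600,600),interpolation=2))
E
```

```text
[0.26394378 1.05853147 0.03474143]
```

Converted, -0.014 m is -0.0233, -0.012 m is -0.02.

Emit:
{"op": "drive_effector", "data": {
  "ticks": [
    [[0, 0, -0.005], 0, 0],
    [[0, 0, -0.01], 0, 0],
    [[0, 0, -0.015], 0, 0],
    [[0, 0, -0.02], 0, 0],
    [[0, 0, -0.0233], 0, 0]
  ]
}}

```text
clock: 15.02
tool_pos: [0.6084, 0.2503, 0.1993]
orientation: [179.9, 0.0, -26.1]
force: [-0.1, -0.3, -0.7]
opening: 0.047
gripper_force: 30.0
```

Converted, -0.08 m is -0.1333, -0.078 m is -0.13.

Emit:
{"op": "drive_effector", "data": {
  "ticks": [
    [[0, 0, -0.0167], 0, 0],
    [[0, 0, -0.0417], 0, 0],
    [[0, 0, -0.075], 0, 0],
    [[0, 0, -0.1083], 0, 0],
    [[0, 0, -0.13], 0, 0],
    [[0, 0, -0.1333], 0, 0],
    [[0, 0, -0.1333], 0, 0],
    [[0, 0, -0.1333], 0, 0]
  ]
}}

```text
clock: 16.02
tool_pos: [0.6084, 0.2504, 0.2787]
orientation: [179.9, 0.0, -26.1]
force: [-0.1, 0.8, -0.3]
opening: 0.0474
gripper_force: 30.0
```

```bash
python3 - <<'E'
from h import *
o=ctrl.get_obs();print(o['qvel'])
s=eyes.snapshot("side");t=eyes.snapshot("top")
cv2.imwrite("pics/f.png",np.hstack([cv2.resize(x[...,::-1],(400,400),interpolation=2) for x in(s["frame"][90:290,190:390],t["frame"][90:290,190:430])]))
E
```

```text
[-0.07063938  0.12340048  0.15636527  0.16123964  0.01210775  0.03456983]
```

View pics/f.png

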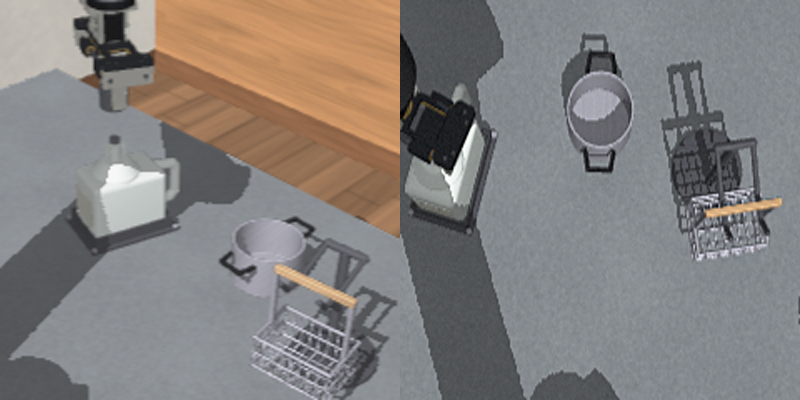

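The cap is held upright at (118,95), above the bare neck at (115,138). The basket hangs on both prongs and the pot hasn't moved. I'll hand the job in.

Emit:
{"op": "drive_effector", "data": {
  "ticks": [
    [[0, 0, 0], 0, 0],
    [[0, 0, 0], 0, 0]
  ]
}}

```text
clock: 16.38
tool_pos: [0.6087, 0.2505, 0.2795]
orientation: [180.0, 0.0, -26.1]
force: [0.9, 0.3, 0.4]
opening: 0.0474
gripper_force: 30.0
```

```bash
python3 -c "
from plant import ctrl, eyes, workorder
print(workorder.close_job())"
```

```text
the job is handed in; nothing more can be done
None
```

The basket hangs released on both prongs, the cap is off and held upright and steady about 7 cm above the jug's neck, and the job was handed in at 16.4 s (the hand-in gave no verdict).

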